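Load a hexagonal bushing into the measuring fixture

TASK

Load the hex bushing (the one of the three on the mat with the six-sided foot) into the six-sided pocket of the measuring fixture: shuffle it about lightly, never forcing it, until it drops fully home, and let go of it. Then swing the fixture's hold-down arm by its pin as far as it goes, so that it lies over the top of the bushing. Leave the other two bushings standing where they are.

Things in the scene. Friction and masses are not known exactly. Their poses are not given: they have to be found in the camera images.
- hex_mid (a point): hex bushing, plain steel, about 180 g, upright on the rubber mat: hexagonal foot 30 mm across flats (34.6 across corners), 16 mm high; above it a round neck 22 mm in diameter, 34 mm long, to hold it by; 50 mm high in all. Point: its centre, on the axis, 25 mm above its underside. z up; x square to two of the flats (the others every 60 degrees).
- square_mid (a point): centre (25 mm up) of the square bushing, which has the same neck but a square foot 30 mm wide; to be left alone.
- round_mid (a point): centre (25 mm up) of the round bushing, which has the same neck but a round foot 32 mm in diameter; to be left alone.
- fixture: measuring fixture fixed to the bench, z up, origin on the bench below nest_ref: dark plate 200 mm (x) by 210 mm (y from -130 to +80 mm), 20 mm thick; on it a six-sided aluminium nest block 77 mm across flats with a pocket in its middle. The block is adjusted sideways and clamped: it does not give, and its place is NOT measured. Over 40 N of the bushing on its rim spoils it.
- nest_ref (a point): nominal pocket centre at the height of the block's flat top (42 mm above the bench), frame as the fixture's. The pocket's TRUE centre is up to 5 mm off along x and up to 5 mm along y, so it must be felt for. Pocket: hexagon 33 mm across flats, sharp rim, 12 mm deep, flats square to this x and every 60 degrees. Hex bushing's centre: 13 mm above this point when fully home, 25 mm if on the block's top.
- clamp_pivot (a point): upright axis of the hold-down arm at the height of its underside (41 mm above nest_ref), on a round post 26 mm thick, 95 mm from nest_ref towards its -y. The arm is a flat steel bar 20 mm wide, 7 mm thick, reaching 108 mm from this axis; it passes 3 mm above a bushing that is fully home and strikes one that is not.
- clamp_pin (a point): middle of the upright round pin, 12 mm in diameter and 40 mm high, that stands on the hold-down arm 60 mm from its axis; the pin's foot is 20 mm below this point (on top of the arm).
- clamp (a joint): angle of the hold-down arm in rad: at 0 it points along +x of nest_ref's frame, clear of the nest; it grows anticlockwise seen from above; at 1.57 the arm points along +y, over the nest, and at 1.60 it meets its stop. Stiff (about 0.05 N m), it stays where it is left.
Things that resemble listed ones, but are neither listed nor needed, are in the scene too. Leave any pink or yellow look-alike of the part that bears hex_mid alone.

How it is judged:
On the way, in this order (a step that is already met when the one before it is completed fails the run):
1. the hex bushing is fully home in the pocket, with the hold-down arm still swung aside (z of hex_mid in the frame of nest_ref below 0.0145 m and horizontal distance between hex_mid and nest_ref below 0.0105 m and angle between hex_mid's own z axis and vertical below 0.06 rad and value of joint clamp below 0.7 rad), for 0.2 s.
2. the hold-down arm is swung over it (value of joint clamp above 1.45 rad), for 0.2 s.
At the end, for the whole second after the job is handed in: The hex bushing stands upright (within 3.4 degrees), fully home in the fixture's pocket (its centre less than 14.5 mm above nest_ref and within 10.5 mm of it sideways), the hold-down arm lies over it (joint above 1.45 rad), and the other two bushings stand upright in their places (z of hex_mid in the frame of nest_ref below 0.0145 m and horizontal distance between hex_mid and nest_ref below 0.0105 m and angle between hex_mid's own z axis and vertical below 0.06 rad and value of joint clamp above 1.45 rad and angle between each of square_mid, round_mid's own z axis and vertical below 0.1 rad); the robot touches nothing.
It fails at once if the hex bushing, not yet home, is pressed on the fixture with more than 40 N (contact force between hex_bushing and fixture above 40 N and z of hex_mid in the frame of nest_ref above 0.016 m).
It fails at once if the square bushing is moved by more than 20 mm (distance of square_mid from where it was at the start of the episode above 0.02 m).
It fails at once if the round bushing is moved by more than 20 mm (distance of round_mid from where it was at the start of the episode above 0.02 m).
It also fails if it takes over 72 s, if anything falls off the work surface, if the arm or the gripper's body presses on something with over 40 N, if the wrist force passes 120 N, or if a joint passes its speed limit or range.

ROBOT

A 6-joint arm with a two-finger parallel gripper is mounted at the origin on the work surface. World frame = base frame: x ahead of the robot, y to its left, z up, the work surface at z = 0. Lengths are in m, angles in rad, forces in N, time in s.
With the tool pointing down it reaches from about 0.375 to 0.9 m from the base axis. Payload 3.1 kg.
Tool frame: the origin (TCP) lies midway between the tips of the shut fingers; the grasp point (between the pads) lies 19 mm behind it; x points along the fingers, z is the direction in which the jaws open and shut, and the axes are right-handed (so a half turn about x gives the same grasp; the last joint's range is limited). The gripper opens to 87 mm and grips with 3 to 60 N. Pads are 19 mm wide; open, the fingers measure 117 mm over their backs; the gripper's body (75 mm by 190 mm) begins 51 mm behind the grasp point.
Start: joints at [-0.178, 0.527, 1.433, -0, 1.181, -0.178], TCP at [0.625, 0, 0.223] pointing down, gripper open.
Joint ranges: [-3.08, 3.08], [-0.75, 2.2], [0.22, 2.44], [-1.43, 4.57], [0, 2.65], [-2.85, 2.85]. Speed limits (rad/s): [2.79, 2.79, 3.14, 3.14, 3.14, 3.14].

INTERFACE

Orientations are given as a unit quaternion [x, y, z, w].
In Python, from rig import readout, imaging, robot gives the robot as it stands. The module is installed in compiled form; this text tells all that it offers.
- The arm moves only by the tool play_rows, never from a script. Its argument "rows" is text: rows parted by semicolons, each of 7 numbers parted by spaces: the turn, a rotation vector about the tool's x, y, z in rad, then the shift along the tool's x, y, z in mm, then the closure, from 0 (fully open) to 1 (shut). In form: ax ay az tx ty tz gripper; .... A call has 1 to 8 rows; each row shifts and turns the commanded pose from where the row before left it, along the tool's axes as they then stand; what a row does not reach is not made up. A row lasts 1/12 s, in which the tool goes at most 41.7 mm and 7.16 degrees, less where a joint would pass 70% of its speed; a pose out of reach is approached as far as the arm can. A call with a gripper value outside its range is refused whole. The fingers move at their own pace and stop on an object; "squeeze" is the grip in N (left out, the last holds). Time passes only in rows, so rows that do not move let the fingers close. It gives the time, the measured TCP pose, the force and the opening at its end, in the units of the state.
- readout.get_obs(): the state, without advancing time (a new reading comes with each control period).
- imaging.camera(name): name is "scene" or "side" or "wrist"; returns the picture (384x512x3 uint8, blue, green, red); there is no depth.
- imaging.camera_info(name): a dict with "K" (3x3 intrinsics, pixels), "world_to_cam" (4x4, takes a point from world to camera coordinates). Camera axes: x right, y down, z forward; pixel columns grow to the right and rows downward; lengths in m; the calibration is good to about 2 mm. A picture is of the moment at which its call begins: read the wrist's pose just before it. camera_info takes no time and is no camera call; for the wrist camera it gives the pose at the moment of the call.
- robot.hand_in(): hands the job in, once; it reports no verdict.
The state is a dict: "time": time; "q": joint angles; "joint_velocities": joint speeds; "joint_torque": joint torques, N m; "position": TCP position; "tool_rot": TCP orientation; "ft_force": force on the tool from outside, world axes, zero at the start; "moment": the same for the moment, N m; "grip_width": finger opening in m.
Only numpy, scipy, OpenCV 4.12 (cv2) and the standard library are available. Lean on these libraries where they do the work, as an engineer would, in place of code of your own. Each camera call takes 0.05 s, during which the arm holds its last target. There are 200 camera calls.

## Working session

There is one attempt and no reset: what is moved stays moved. The work goes in short steps, Python scripts to look and compute and a tool call to move; the robot and the scene stay as the last step left them, time stands still between calls to the robot, and variables do not carry over. Pictures are saved under pics/ and viewed, about 8 in all and at most 12, crops included, and the job is handed in when it is done.

Besides the shell and the picture viewer there is one more tool, called after ">>>" as a command line: name --argument value ..., lists and objects as JSON in quotes. play_rows: Moves the arm, as the interface text tells. Its arguments: {"type":"object","properties":{"rows":{"type":"string"},"squeeze":{"type":"number"}},"required":["rows"]}

```bash
mkdir -p pics; python3 - <<'E'
from rig import readout, imaging
import cv2,numpy as np
o=readout.get_obs();print(o)
for n in("scene","side"):
    im=imaging.camera(n);cv2.imwrite(f"pics/{n}0.png",im)
    i=imaging.camera_info(n);print(n,np.array(i["K"]).round(1).tolist(),np.array(i["world_to_cam"]).round(4).tolist())
E
```

```text
{'time': 0.0, 'q': array([-1.78480434e-01,  5.28471160e-01,  1.43390363e+00,  6.41830683e-06,
        1.18138146e+00, -1.78503231e-01]), 'joint_velocities': array([ 0.00077403,  0.00138521, -0.00054467, -0.00030804,  0.00118406,
        0.0014174 ]), 'joint_torque': array([-5.45745443e-04, -4.40045428e+01, -1.76593530e+01,  6.32597599e-02,
        5.83207863e-02, -1.53719384e-04]), 'position': array([6.24269961e-01, 1.75234686e-04, 2.21568141e-01]), 'tool_rot': array([1.30681812e-04, 7.07858789e-01, 1.45074231e-04, 7.06353946e-01]), 'ft_force': array([-0.02792052,  0.683689  ,  0.13379325]), 'moment': array([ 0.00269771, -0.02043893, -0.02037412]), 'grip_width': 0.08708454118665535}
scene [[439.5, 0.0, 252.2], [0.0, 439.5, 197.7], [0.0, 0.0, 1.0]] [[-0.8605, 0.5094, 0.0069, 0.428], [0.3809, 0.6523, -0.6553, -0.1852], [-0.3384, -0.5613, -0.7553, 1.161], [0.0, 0.0, 0.0, 1.0]]
side [[448.3, 0.0, 251.4], [0.0, 448.3, 193.0], [0.0, 0.0, 1.0]] [[0.7468, -0.6648, 0.0208, -0.3266], [-0.4522, -0.5305, -0.717, 0.3697], [0.4877, 0.526, -0.6968, 0.6848], [0.0, 0.0, 0.0, 1.0]]
```

View pics/scene0.png

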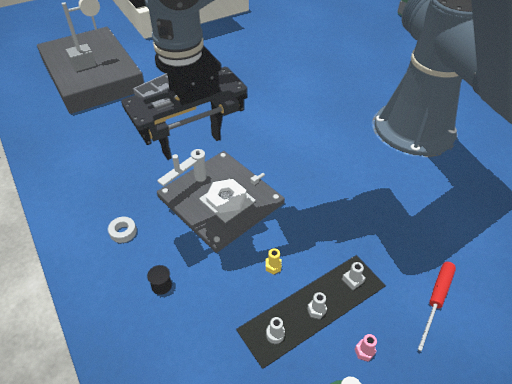

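View pics/side0.png

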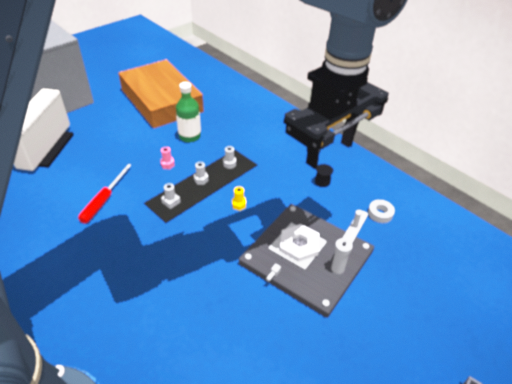

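The scene view shows the fixture near (222,198) and three bushings at (276,328), (318,304) and (355,273). The yellow look-alike is at (273,260) and the pink one at (367,347). In the side view the bushings are at (170,194), (200,173) and (229,156), and the fixture is at (305,257). Next I enlarge both areas.

```bash
cat > h.py <<'E'
from rig import readout, imaging
import cv2,numpy as np
from scipy.spatial.transform import Rotation as R
def ray(n,px,z,info=None):
    i=info or imaging.camera_info(n);K=np.array(i["K"]);T=np.array(i["world_to_cam"])
    C=-T[:3,:3].T@T[:3,3];d=T[:3,:3].T@np.linalg.solve(K,[px[0],px[1],1]);return C+d*(z-C[2])/d[2]
def proj(n,p,info=None):
    i=info or imaging.camera_info(n);T=np.array(i["world_to_cam"]);c=T[:3,:3]@np.array(p)+T[:3,3];u=np.array(i["K"])@c;return u[:2]/u[2]
E
python3 - <<'E'
from h import *
a=cv2.imread("pics/scene0.png");b=cv2.imread("pics/side0.png")
r=lambda im,x,y,w,h,s:cv2.resize(im[y:y+h,x:x+w],(w*s,h*s),interpolation=cv2.INTER_CUBIC)
A=np.hstack([r(a,235,255,133,100,3),r(b,145,135,133,100,3)])
B=np.hstack([r(a,152,145,133,100,3),r(b,238,200,140,112,3)[:300,:399]])
cv2.imwrite("pics/crop.png",np.vstack([A,B]))
for n,p in(("scene",[(276,328),(318,304),(355,273)]),("side",[(229,156),(200,173),(170,194)])):
    for q in p: print(n,q,ray(n,q,.03).round(4))
# plate corners: dark mask contour
for n,im in(("scene",a),("side",b)):
    hsv=cv2.cvtColor(im,cv2.COLOR_BGR2HSV);m=((hsv[...,1]<90)&(hsv[...,2]<110)).astype(np.uint8)
    c,_=cv2.findContours(m,0,2)
    for k in c:
        if cv2.contourArea(k)>1500: print(n,cv2.contourArea(k),cv2.boundingRect(k),cv2.approxPolyDP(k,5,True)[:,0].tolist()[:14])
E
```

```text
scene (276, 328) [0.6246 0.2953 0.03  ]
scene (318, 304) [0.5348 0.2953 0.03  ]
scene (355, 273) [0.4359 0.2787 0.03  ]
side (229, 156) [0.6263 0.2977 0.03  ]
side (200, 173) [0.5323 0.2933 0.03  ]
side (170, 194) [0.4368 0.2798 0.03  ]
scene 6326.5 (237, 255, 148, 113) [[382, 282], [356, 255], [237, 330], [264, 367]]
scene 2124.0 (157, 175, 127, 78) [[157, 192], [216, 252], [283, 203], [256, 207], [255, 201], [225, 223], [213, 215], [191, 225], [174, 207], [210, 183], [209, 176], [169, 202]]
scene 9913.0 (37, 31, 210, 129) [[37, 45], [70, 113], [133, 93], [122, 100], [146, 143], [149, 129], [168, 159], [170, 128], [209, 114], [217, 140], [221, 115], [243, 109], [246, 87], [203, 45]]
scene 13076.0 (375, 0, 137, 157) [[402, 0], [398, 13], [418, 40], [416, 59], [458, 75], [433, 76], [411, 61], [379, 117], [427, 151], [393, 144], [375, 120], [383, 140], [413, 154], [450, 149]]
scene 2504.5 (129, 0, 85, 53) [[129, 0], [148, 7], [159, 41], [151, 37], [173, 52], [199, 44], [198, 10], [213, 0]]
side 1824.5 (146, 151, 109, 71) [[254, 164], [235, 151], [234, 168], [225, 168], [222, 158], [206, 167], [204, 185], [192, 176], [177, 184], [181, 201], [173, 208], [161, 202], [163, 192], [146, 204]]
side 5126.5 (285, 59, 103, 127) [[366, 64], [348, 68], [325, 59], [308, 73], [313, 86], [307, 107], [286, 114], [287, 131], [308, 146], [318, 184], [326, 184], [331, 171], [315, 165], [318, 149]]
side 3229.5 (302, 0, 104, 62) [[302, 0], [331, 12], [327, 52], [349, 61], [369, 55], [374, 27], [393, 18], [405, 1]]
side 5637.5 (0, 0, 55, 209) [[54, 0], [0, 0], [0, 208]]
```

View pics/crop.png

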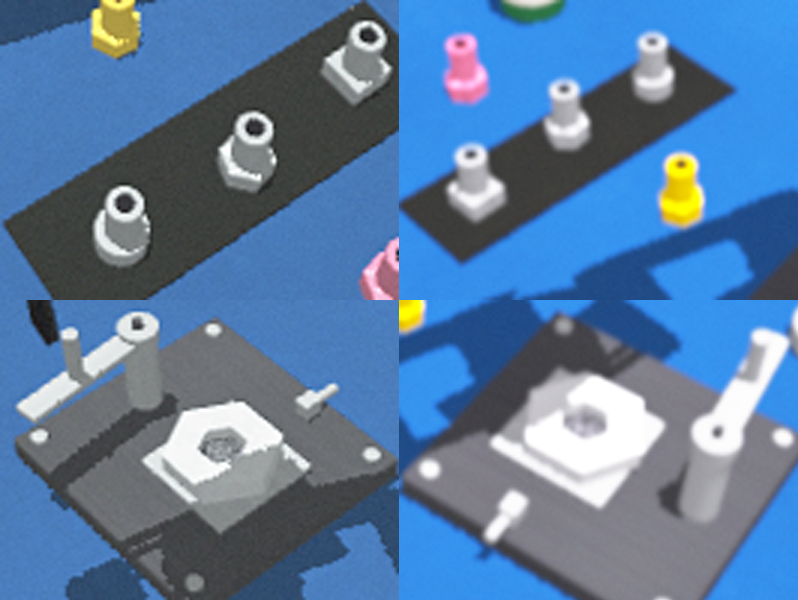

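The middle bushing has the six-sided foot; the square one is on the right in the scene view and the round one on the left. The hold-down arm points away from the nest. Four plate screws are visible, and I use them to locate the fixture.

```bash
python3 - <<'E'
from h import *
for q in[(223,155),(165,190.3),(276,196.3),(216.7,239)]:print("sc",ray("scene",q,.021).round(4))
for q in[(293,208.3),(248,256),(365.7,245.7),(325.5,301)]:print("si",ray("side",q,.021).round(4))
print("hex top",ray("scene",(320.5,297.5),.05).round(4),ray("side",(200.3,164.5),.05).round(4))
print("post top",ray("scene",(152+137/3,145+25/3),.09).round(4),ray("side",(238+318/3,200+133/3),.09).round(4))
i=imaging.camera_info("wrist");T=np.array(i["world_to_cam"]);print(np.array(i["K"]).round(1).tolist(),(-T[:3,:3].T@T[:3,3]).round(4),T[:3,:3].round(3).tolist())
E
```

```text
sc [ 0.4954 -0.1417  0.021 ]
sc [ 0.661  -0.1062  0.021 ]
sc [0.4565 0.0338 0.021 ]
sc [0.6231 0.0701 0.021 ]
si [0.6253 0.0704 0.021 ]
si [0.4591 0.0354 0.021 ]
si [ 0.6637 -0.1052  0.021 ]
si [ 0.4993 -0.1388  0.021 ]
hex top [0.5317 0.2945 0.05  ] [0.5386 0.2985 0.05  ]
post top [ 0.5724 -0.1085  0.09  ] [ 0.5793 -0.1022  0.09  ]
[[316.6, 0.0, 259.5], [0.0, 316.6, 188.5], [0.0, 0.0, 1.0]] [0.6248 0.0705 0.3847] [[1.0, -0.0, -0.001], [-0.0, -0.966, 0.259], [-0.001, -0.259, -0.966]]
```

>>> play_rows --rows "0 0 0 0 38 -11 0;0 0 0 0 38 -11 0;0 0 0 0 38 -11 0;0 0 0 0 38 -11 0;0 0 0 0 38 -11 0;0 0 0 0 38 -11 0;0 0 0 0 38 -11 0;0 0 0 0 38 -13 0"

```text
time: 0.77
position: [0.5342, 0.3057, 0.2222]
tool_rot: [0.0, 0.707, -0.0, 0.707]
ft_force: [0.6, 0.1, -0.4]
grip_width: 0.087
```

>>> play_rows --rows "0 0 0 20 6 0 0;0 0 0 20 0 0 0;0 0 0 0 0 0 0"

```text
time: 1.02
position: [0.5314, 0.3102, 0.1784]
tool_rot: [-0.002, 0.71, -0.0, 0.704]
ft_force: [-0.9, -0.4, -0.9]
grip_width: 0.0874
```

```bash
python3 - <<'E'
from h import *
import pickle
o=readout.get_obs();i=imaging.camera_info("wrist");im=imaging.camera("wrist");cv2.imwrite("pics/w1.png",im);pickle.dump(i,open("w1.pkl","wb"))
print(o["position"],o["tool_rot"],proj("wrist",(.534,.295,.05),i))
E
```

```text
[0.53136214 0.31016474 0.17844666] [-1.99485953e-03  7.10017270e-01 -2.60604967e-04  7.04181389e-01] [262.84736659 195.53768761]
```

View pics/w1.png

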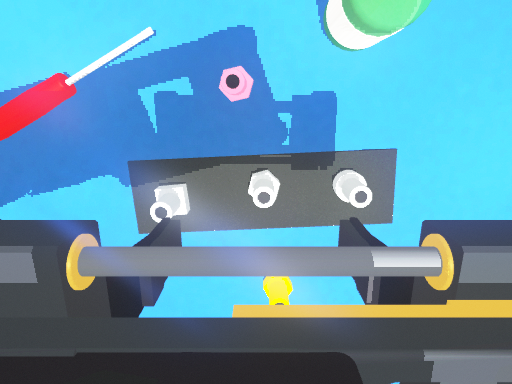

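The hex bushing is in the middle, with its neck bore at about (264,197) and its foot around (264,187). Next I measure its axis and foot angle.

```bash
python3 - <<'E'
from h import *
import pickle
i=pickle.load(open("w1.pkl","rb"));im=cv2.imread("pics/w1.png")
g=cv2.cvtColor(im,cv2.COLOR_BGR2GRAY)
c=im[160:215,235:295];big=cv2.resize(c,None,fx=10,fy=10,interpolation=cv2.INTER_CUBIC);cv2.imwrite("pics/w1c.png",big)
m=(g>110).astype(np.uint8)
m[:, :240]=0;m[:,290:]=0;m[:165]=0;m[212:]=0
cs,_=cv2.findContours(m,0,1);k=max(cs,key=cv2.contourArea)
print(cv2.boundingRect(k),cv2.approxPolyDP(k,1.5,True)[:,0].tolist())
W=np.array([ray("wrist",p,.016,i)[:2] for p in k[:,0]]);print((W*1000).round(1).tolist()[::3])
print(ray("wrist",(264,197),.052,i))
E
```

```text
(240, 165, 50, 47) [[240, 165], [240, 211], [289, 211], [289, 165], [249, 165], [248, 167], [243, 165], [243, 170]]
[[510.1, 318.1], [510.1, 314.9], [510.0, 311.7], [511.1, 308.5], [510.0, 305.2], [509.9, 302.0], [509.9, 298.7], [509.8, 295.4], [509.8, 292.1], [509.7, 288.8], [509.7, 285.4], [509.6, 282.1], [509.6, 278.7], [509.5, 275.3], [509.5, 271.9], [509.4, 268.5], [511.6, 267.3], [514.9, 267.4], [518.1, 267.4], [521.4, 267.4], [524.6, 267.4], [527.9, 267.4], [531.1, 267.4], [534.4, 267.5], [537.7, 267.5], [540.9, 267.5], [544.2, 267.5], [547.4, 267.5], [550.7, 267.5], [553.9, 267.5], [557.2, 267.6], [560.4, 267.6], [562.6, 268.7], [562.5, 272.2], [562.4, 275.6], [562.3, 278.9], [562.2, 282.3], [562.1, 285.7], [562.0, 289.0], [561.9, 292.3], [561.9, 295.6], [561.8, 298.9], [561.7, 302.2], [561.6, 305.4], [561.5, 308.7], [561.4, 311.9], [561.3, 315.1], [561.3, 318.3], [558.2, 317.2], [555.0, 318.2], [551.9, 318.2], [548.7, 318.2], [545.6, 318.2], [542.5, 318.2], [539.4, 318.2], [536.2, 318.2], [533.1, 318.2], [530.0, 318.2], [526.8, 318.1], [523.7, 318.1], [520.6, 318.1], [518.5, 316.0], [516.4, 317.0], [513.3, 318.1], [514.3, 314.9], [512.2, 313.8], [510.1, 317.0]]
[0.53509743 0.29414229 0.052     ]
```

View pics/w1c.png

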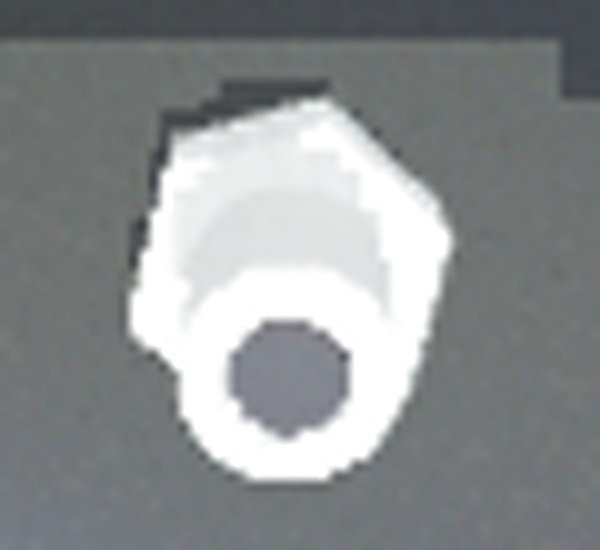

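```bash
python3 - <<'E'
from h import *
import pickle
i=pickle.load(open("w1.pkl","rb"))
P=[(135,325),(175,135),(325,100),(453,240),(425,355)]
w=[ray("wrist",(235+x/10-.05,160+y/10-.05),.002,i)[:2] for x,y in P];w=np.array(w)
d=np.diff(w,axis=0);print((w*1000).round(1),np.linalg.norm(d,axis=1)*1000,np.degrees(np.arctan2(d[:,1],d[:,0])), np.degrees(np.arctan2(d[:,1],d[:,0]))%60)
print("axis: top rim",ray("wrist",(235+29,160+37.7),.052,i),"opp corners mid",(w[0]+w[3])/2*1000)
E
```

```text
[[518.1 284.3]
 [522.7 306. ]
 [539.1 310. ]
 [553.4 294.2]
 [550.5 281. ]] [22.14848996 16.88328744 21.25170798 13.57185383] [  78.17388237   13.61415551  -47.76400243 -102.20568214] [18.17388237 13.61415551 12.23599757 17.79431786]
axis: top rim [0.5351015  0.29344515 0.052     ] opp corners mid [535.76332139 289.28846287]
```

>>> play_rows --rows "0.0873 0 0 0 -15 3 0;0.0873 0 0 0 0 0 0;0.0873 0 0 20 0 0 0;0 0 0 30 0 0 0;0 0 0 30 0 0 0;0 0 0 0 0 0 0;0 0 0 0 0 0 0"

```text
time: 1.65
position: [0.5376, 0.2941, 0.1021]
tool_rot: [0.092, 0.702, -0.093, 0.7]
ft_force: [0.1, -0.7, 0.8]
grip_width: 0.0871
```

>>> play_rows --rows "0 0 0 25 0.5 -2.5 0;0 0 0 25 0 0 0;0 0 0 18 0 0 0;0 0 0 9 0 0 0;0 0 0 0 0 0 0;0 0 0 0 0 0 0" --squeeze 15

```text
time: 2.15
position: [0.5371, 0.2965, 0.0271]
tool_rot: [0.093, 0.7, -0.092, 0.702]
ft_force: [0.5, -0.1, 1.0]
grip_width: 0.0866
```

```bash
python3 - <<'E'
from h import *
a=imaging.camera("scene");b=imaging.camera("side");print(readout.get_obs()["position"])
r=lambda im,x,y,w,h,s:cv2.resize(im[y:y+h,x:x+w],(w*s,h*s),interpolation=cv2.INTER_CUBIC)
cv2.imwrite("pics/g1.png",np.hstack([r(a,255,220,130,140,3),r(b,135,90,130,140,3)]))
E
```

```text
[0.53735446 0.29669733 0.02758154]
```

View pics/g1.png

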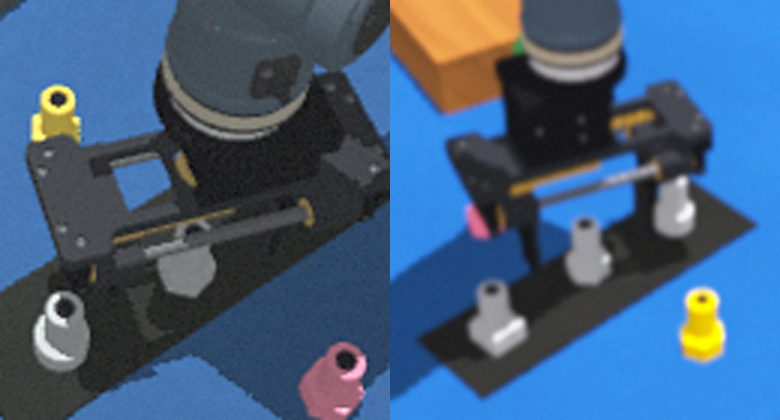

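>>> play_rows --rows "0 0 0 3 -2 -1.4 0;0 0 0 0 0 0 0.5;0 0 0 0 0 0 1;0 0 0 0 0 0 1;0 0 0 0 0 0 1;0 0 0 0 0 0 1;0 0 0 0 0 0 1;0 0 0 0 0 0 1" --squeeze 20

```text
time: 2.92
position: [0.5338, 0.2946, 0.0225]
tool_rot: [0.092, 0.701, -0.092, 0.701]
ft_force: [-0.7, -0.8, 0.3]
grip_width: 0.0483
```

>>> play_rows --rows "0 0 0 0 0 0 1;0 0 0 0 0 0 1;0 0 0 0 0 0 1;0 0 0 0 0 0 1;0 0 0 0 0 0 1;0 0 0 0 0 0 1"

```text
time: 3.42
position: [0.5339, 0.2946, 0.0225]
tool_rot: [0.092, 0.701, -0.092, 0.701]
ft_force: [-0.2, -0.1, -0.5]
grip_width: 0.0214
```

>>> play_rows --rows "0 0 0 -15 0 0 1;0 0 0 -35 0 0 1;0 0 0 -35 0 0 1;0 0 0 -25 0 0 1;-0.119 0 0 0 0 0 1;-0.119 0 0 0 0 0 1;-0.119 0 0 0 0 0 1;-0.119 0 0 0 0 0 1"

```text
time: 4.08
position: [0.5334, 0.2945, 0.1326]
tool_rot: [-0.078, 0.703, 0.078, 0.703]
ft_force: [0.2, -0.1, -1.8]
grip_width: 0.0213
```

>>> play_rows --rows "0 0 0 0 -20 -3 1;0 0 0 0 -38 -6 1;0 0 0 0 -38 -6 1;0 0 0 0 -38 -6 1;0 0 0 0 -38 -6 1;0 0 0 0 -38 -6 1;0 0 0 0 -20 -3 1;0 0 0 0 0 0 1"

```text
time: 4.75
position: [0.5481, 0.0578, 0.1325]
tool_rot: [-0.074, 0.703, 0.073, 0.703]
ft_force: [0.6, 0.4, -1.1]
grip_width: 0.0213
```

```bash
python3 - <<'E'
from h import *
import pickle
print(readout.get_obs()["position"],readout.get_obs()["tool_rot"])
i=imaging.camera_info("wrist");pickle.dump(i,open("w2.pkl","wb"))
w=imaging.camera("wrist");a=imaging.camera("scene");b=imaging.camera("side")
cv2.imwrite("pics/w2.png",w);cv2.imwrite("pics/s2.png",a);cv2.imwrite("pics/d2.png",b)
r=lambda im,x,y,w,h,s:cv2.resize(im[y:y+h,x:x+w],(w*s,h*s),interpolation=cv2.INTER_CUBIC)
cv2.imwrite("pics/m2.png",np.hstack([cv2.resize(r(a,140,60,150,180,3),(333,400)),r(b,200,90,155,133,3)[:400]]))
E
```

```text
[0.54806672 0.05782785 0.13246195] [-0.07432123  0.70319659  0.0732954   0.70329133]Traceback (most recent call last):
  File "<stdin>", line 8, in <module>
    return _nx.concatenate(arrs, 1, dtype=dtype, casting=casting)
           ~~~~~~~~~~~~~~~^^^^^^^^^^^^^^^^^^^^^^^^^^^^^^^^^^^^^^^
ValueError: all the input array dimensions except for the concatenation axis must match exactly, but along dimension 0, the array at index 0 has size 400 and the array at index 1 has size 399
```

View pics/w2.png

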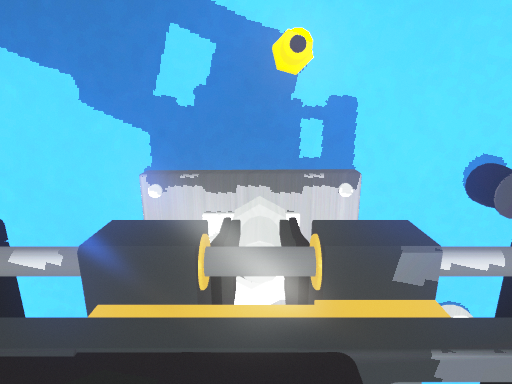

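```bash
python3 - <<'E'
from h import *
import pickle
i=pickle.load(open("w2.pkl","rb"))
a=ray("wrist",(154,191),.021,i);b=ray("wrist",(346,190),.021,i);print(a,b,np.degrees(np.arctan2(*(b-a)[[1,0]])), np.linalg.norm(b-a))
print("pocket",ray("scene",(226.5,194),.042),ray("side",(300.7,240),.042))
A=cv2.imread("pics/scene0.png");B=cv2.imread("pics/side0.png")
r=lambda im,x,y,w,h,s:cv2.resize(im[y:y+h,x:x+w],(w*s,h*s),interpolation=cv2.INTER_CUBIC)
cv2.imwrite("pics/nest.png",np.hstack([r(A,195,170,65,60,6),r(B,268,218,65,60,6)]))
E
```

```text
[0.45681802 0.03259389 0.021     ] [0.62551046 0.06924381 0.021     ] 12.257524152010419 0.17262779682373436
pocket [ 0.55585425 -0.01066372  0.042     ] [ 0.55711272 -0.01625805  0.042     ]
```

View pics/nest.png

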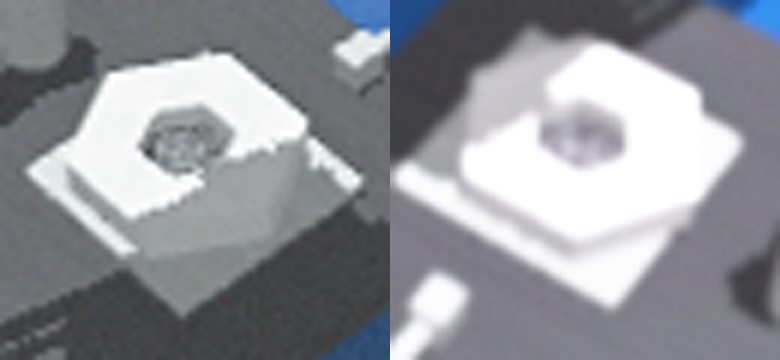

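In the wrist view the held foot points a corner up the image at (260,197), and the plate's edge is level at row 170. So the hex is aligned with the fixture at a yaw of about 12.2°. In the nest crop the pocket centre is at about (226.4,194) in the scene image and (300.4,240) in the side image.

>>> play_rows --rows "0 0 0 0 -24 -2 1;0 0 0 0 -36 -4 1;0 0 0 0 -11.5 -1 1;0 0 0 25 0 0 1;0 0 0 25 0 0 1;0 0 0 10 0 0 1;0 0 0 0 0 0 1;0 0 0 0 0 0 1"

```text
time: 5.57
position: [0.5555, -0.008, 0.0723]
tool_rot: [-0.076, 0.703, 0.076, 0.703]
ft_force: [2.0, 0.3, -0.6]
grip_width: 0.0212
```

>>> play_rows --rows "0 0 0 0 -5.5 0 1;0 0 0 2 0 0 1;0 0 0 2 0 0 1;0 0 0 0 0 0 1;0 0 0 0 0 0 1"

```text
time: 5.98
position: [0.5571, -0.0146, 0.0689]
tool_rot: [-0.076, 0.703, 0.075, 0.703]
ft_force: [-1.0, 0.5, -0.9]
grip_width: 0.0217
```

>>> play_rows --rows "0 0 0 1 0 0 1;0 0 0 1 0 0 1;0 0 0 0 0 0 1;0 0 0 0 0 0 1"

```text
time: 6.32
position: [0.5569, -0.0145, 0.0665]
tool_rot: [-0.076, 0.703, 0.076, 0.703]
ft_force: [-0.1, 0.1, -2.0]
grip_width: 0.0214
```

>>> play_rows --rows "0 0 0 1 0 0 1;0 0 0 0 0 0 1;0 0 0 1 0 0 1;0 0 0 0 0 0 1"

```text
time: 6.65
position: [0.5569, -0.0145, 0.0644]
tool_rot: [-0.076, 0.703, 0.076, 0.703]
ft_force: [0.2, 0.1, -0.4]
grip_width: 0.0215
```

>>> play_rows --rows "0 0 0 1 0 0 1;0 0 0 0 0 0 1;0 0 0 0 0 0 1"

```text
time: 6.9
position: [0.557, -0.0145, 0.0635]
tool_rot: [-0.076, 0.703, 0.076, 0.703]
ft_force: [0.2, 1.4, -1.0]
grip_width: 0.0218
```

>>> play_rows --rows "0 0 0 1 0 0 1;0 0 0 0 0 0 1;0 0 0 0 0 0 1"

```text
time: 7.15
position: [0.557, -0.0145, 0.0625]
tool_rot: [-0.076, 0.703, 0.076, 0.703]
ft_force: [1.1, 0.6, -1.7]
grip_width: 0.021
```

>>> play_rows --rows "0 0 0 1 0 0 1;0 0 0 0 0 0 1;0 0 0 0 0 0 1"

```text
time: 7.4
position: [0.557, -0.0145, 0.0615]
tool_rot: [-0.076, 0.703, 0.076, 0.703]
ft_force: [-0.3, -0.1, -1.8]
grip_width: 0.0217
```

>>> play_rows --rows "0 0 0 1 0 0 1;0 0 0 0 0 0 1;0 0 0 0 0 0 1"

```text
time: 7.65
position: [0.557, -0.0145, 0.0605]
tool_rot: [-0.076, 0.703, 0.076, 0.703]
ft_force: [0.2, -0.0, -1.1]
grip_width: 0.0216
```

>>> play_rows --rows "0 0 0 1 0 0 1;0 0 0 0 0 0 1;0 0 0 0 0 0 1"

```text
time: 7.9
position: [0.5569, -0.0145, 0.0595]
tool_rot: [-0.075, 0.703, 0.076, 0.703]
ft_force: [-1.2, 0.5, -1.4]
grip_width: 0.0212
```

>>> play_rows --rows "0 0 0 1 0 0 1;0 0 0 0 0 0 1;0 0 0 1 0 0 1;0 0 0 0 0 0 1;0 0 0 0 0 0 1"

```text
time: 8.32
position: [0.5569, -0.0145, 0.0574]
tool_rot: [-0.076, 0.703, 0.076, 0.703]
ft_force: [0.3, 0.7, -1.7]
grip_width: 0.0214
```

>>> play_rows --rows "0 0 0 1 0 0 1;0 0 0 0 0 0 1;0 0 0 0 0 0 1"

```text
time: 8.57
position: [0.5569, -0.0145, 0.0564]
tool_rot: [-0.076, 0.703, 0.076, 0.703]
ft_force: [0.0, -0.0, -0.7]
grip_width: 0.0216
```

>>> play_rows --rows "0 0 0 1 0 0 1;0 0 0 0 0 0 1;0 0 0 1 0 0 1;0 0 0 0 0 0 1;0 0 0 0 0 0 1"

```text
time: 8.98
position: [0.5569, -0.0145, 0.0544]
tool_rot: [-0.076, 0.703, 0.076, 0.703]
ft_force: [-1.2, -0.4, -2.1]
grip_width: 0.0212
```

>>> play_rows --rows "0 0 0 1 0 0 1;0 0 0 0 0 0 1;0 0 0 0 0 0 1"

```text
time: 9.23
position: [0.5569, -0.0145, 0.0534]
tool_rot: [-0.076, 0.703, 0.076, 0.703]
ft_force: [-1.2, -0.1, -1.8]
grip_width: 0.0212
```

>>> play_rows --rows "0 0 0 1 0 0 1;0 0 0 0 0 0 1;0 0 0 0 0 0 1"

```text
time: 9.48
position: [0.5569, -0.0145, 0.0525]
tool_rot: [-0.076, 0.703, 0.076, 0.703]
ft_force: [-1.0, 0.6, -1.3]
grip_width: 0.0212
```

>>> play_rows --rows "0 0 0 1 0 0 1;0 0 0 0 0 0 1;0 0 0 0 0 0 1"

```text
time: 9.73
position: [0.557, -0.0145, 0.0515]
tool_rot: [-0.076, 0.703, 0.076, 0.703]
ft_force: [-1.5, -0.9, -1.2]
grip_width: 0.0218
```

```bash
python3 - <<'E'
from h import *
a=imaging.camera("scene");b=imaging.camera("side")
r=lambda im,x,y,w,h,s:cv2.resize(im[y:y+h,x:x+w],(w*s,h*s),interpolation=cv2.INTER_CUBIC)
cv2.imwrite("pics/in.png",np.hstack([r(a,175,120,100,120,4),r(b,250,160,100,120,4)]))
E
```

```text
(no output)
```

View pics/in.png

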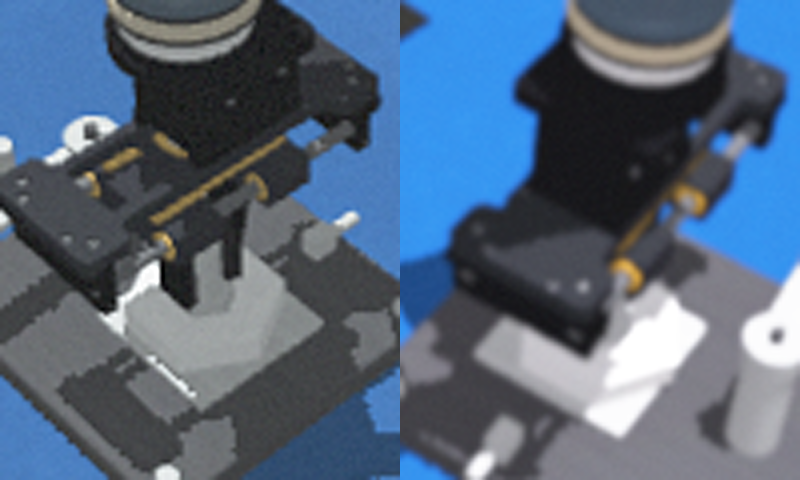

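The foot has gone into the pocket; only a thin band of it shows above the block. I lower it to the floor of the pocket.

>>> play_rows --rows "0 0 0 1 0 0 1;0 0 0 0 0 0 1;0 0 0 0 0 0 1"

```text
time: 10.08
position: [0.5569, -0.0145, 0.0504]
tool_rot: [-0.076, 0.703, 0.076, 0.703]
ft_force: [-1.5, -0.7, -1.1]
grip_width: 0.0213
```

>>> play_rows --rows "0 0 0 0.7 0 0 1;0 0 0 0 0 0 1;0 0 0 0 0 0 1"

```text
time: 10.33
position: [0.5569, -0.0145, 0.0498]
tool_rot: [-0.076, 0.703, 0.076, 0.703]
ft_force: [-2.7, -0.3, -0.8]
grip_width: 0.0214
```

>>> play_rows --rows "0 0 0 0 0 -0.5 1;0 0 0 0.7 0 0 1;0 0 0 0 0 0 1;0 0 0 0 0 0 1"

```text
time: 10.67
position: [0.5569, -0.0147, 0.0491]
tool_rot: [-0.076, 0.703, 0.075, 0.703]
ft_force: [-0.7, -0.6, -0.9]
grip_width: 0.0214
```

>>> play_rows --rows "0 0 0 0.7 0 0 1;0 0 0 0 0 0 1;0 0 0 0 0 0 1"

```text
time: 10.92
position: [0.5569, -0.0147, 0.0485]
tool_rot: [-0.076, 0.703, 0.075, 0.703]
ft_force: [0.7, 0.1, -0.3]
grip_width: 0.0214
```

>>> play_rows --rows "0 0 0 0.7 0 0 1;0 0 0 0 0 0 1;0 0 0 0 0 0 1"

```text
time: 11.17
position: [0.557, -0.0147, 0.0484]
tool_rot: [-0.076, 0.703, 0.075, 0.703]
ft_force: [-0.9, -0.3, 5.0]
grip_width: 0.0213
```

>>> play_rows --rows "0 0 0 0.7 0 0 1;0 0 0 0 0 0 1;0 0 0 0 0 0 1"

```text
time: 11.42
position: [0.557, -0.0147, 0.0484]
tool_rot: [-0.076, 0.703, 0.075, 0.703]
ft_force: [-1.9, 0.2, 10.3]
grip_width: 0.021
```

>>> play_rows --rows "0 0 0 -1 0 0 1;0 0 0 0 0 0 0.6;0 0 0 0 0 0 0.3;0 0 0 0 0 0 0;0 0 0 0 0 0 0;0 0 0 0 0 0 0;0 0 0 0 0 0 0;0 0 0 0 0 0 0"

```text
time: 12.08
position: [0.5566, -0.0146, 0.0479]
tool_rot: [-0.076, 0.703, 0.076, 0.703]
ft_force: [0.4, 0.3, -0.2]
grip_width: 0.0599
```

>>> play_rows --rows "0 0 0 -10 0 0 0;0 0 0 -20 0 0 0;0 0 0 -30 0 0 0;0 0 0 -30 0 0 0;0 0 0 -30 0 0 0;0 0 0 -10 35 0 1;0 0 0 0 35 0 1;0 0 0 0 0 0 1"

```text
time: 12.75
position: [0.5397, 0.0584, 0.18]
tool_rot: [-0.076, 0.703, 0.078, 0.703]
ft_force: [-0.5, 0.0, 0.5]
grip_width: 0.0739
```

```bash
python3 - <<'E'
from h import *
print(readout.get_obs()["position"])
a=imaging.camera("scene");b=imaging.camera("side");cv2.imwrite("pics/s4.png",a);cv2.imwrite("pics/d4.png",b)
for n in("scene","side"):
  for z in(.080,.084,.092): print(n,z,proj(n,(.5562,-.0145,z)))
r=lambda im,x,y,w,h,s:cv2.resize(im[y:y+h,x:x+w],(w*s,h*s),interpolation=cv2.INTER_CUBIC)
cv2.imwrite("pics/out.png",np.hstack([r(a,155,130,100,120,4),r(b,275,170,100,120,4)]))
E
```

```text
[0.53974702 0.05839288 0.17999165]
scene 0.08 [224.80540876 180.87063346]
scene 0.084 [224.72839931 179.55948368]
scene 0.092 [224.57284877 176.91110696]
side 0.08 [301.60394134 227.42430958]
side 0.084 [301.80314004 226.0872502 ]
side 0.092 [302.20530432 223.38784735]
```

View pics/out.png

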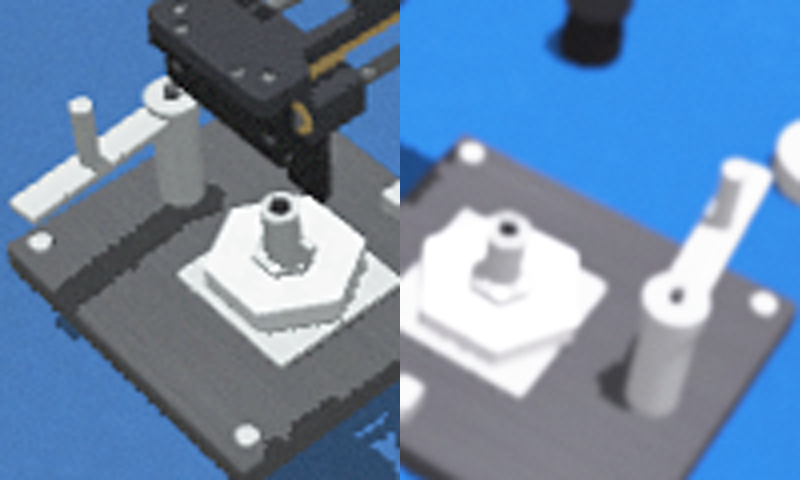

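The bore shows at (224.8,181.5) in the scene image and (302,227.3) in the side image. Both match a top height of 80 mm, so the bushing is fully home and upright. Next I locate the pin and pivot.

```bash
python3 - <<'E'
from h import *
yaw=np.radians(12.25);c,s=np.cos(yaw),np.sin(yaw);ref=np.array([.5551,-.0109]);Rm=np.array([[c,-s],[s,c]])
p=ray("scene",(175.3,156),.130),ray("side",(359,211.5),.130);print("pin top",p)
print("pin foot",ray("scene",(155+94/4,130+165/4),.09),ray("side",(275+325/4,170+222/4),.09))
piv=ref+Rm@[0,-.095];print("piv",piv,[np.degrees(np.arctan2(*(q[:2]-piv)[::-1])-yaw) for q in p],[np.linalg.norm(q[:2]-piv) for q in p])
for a in np.radians([0,15,30,45,60,75,90]): print(np.degrees(a).round(),(piv+Rm@[.06*np.cos(a),.06*np.sin(a)]).round(4))
E
```

```text
pin top (array([ 0.63092705, -0.08428193,  0.13      ]), array([ 0.63351754, -0.08554339,  0.13      ]))
pin foot [ 0.63121148 -0.07946967  0.09      ] [ 0.63496546 -0.08702996  0.09      ]
piv [ 0.57525688 -0.10373696] [np.float64(7.012959626234856), np.float64(5.092474594446422)] [np.float64(0.058971738047893414), np.float64(0.061035323162144)]
0.0 [ 0.6339 -0.091 ]
15.0 [ 0.6286 -0.0763]
30.0 [ 0.6197 -0.0634]
45.0 [ 0.6077 -0.0533]
60.0 [ 0.5935 -0.0466]
75.0 [ 0.5781 -0.0438]
90.0 [ 0.5625 -0.0451]
```

>>> play_rows --rows "0.112 0 0 0 0 0 0;0.112 0 0 0 0 0 0;0.112 0 0 0 0 0 0;0.112 0 0 0 0 0 0;0.112 0 0 0 0 0 0;0.112 0 0 0 0 0 0;0.113 0 0 0 0 0 0;0 0 0 0 0 0 0"

```text
time: 13.52
position: [0.542, 0.0526, 0.1779]
tool_rot: [0.2, 0.678, -0.2, 0.678]
ft_force: [-0.3, -0.3, -0.6]
grip_width: 0.0867
```

>>> play_rows --rows "0 0 0 0 -10 22 0;0 0 0 0 -16 36 0;0 0 0 0 -16 36 0;0 0 0 0 -16 36 0;0 0 0 0 -13 25 0;0 0 0 0 0 0 0;0 0 0 0 0 0 0;0 0 0 0 0 0 0"

```text
time: 14.18
position: [0.6327, -0.0898, 0.1775]
tool_rot: [0.199, 0.679, -0.199, 0.678]
ft_force: [-0.4, -0.3, -0.4]
grip_width: 0.0869
```

>>> play_rows --rows "0 0 0 10 2.8 -2.6 0;0 0 0 30 0 0 0;0 0 0 25 0 0 0;0 0 0 10 0 0 0.4;0 0 0 0 0 0 0.7;0 0 0 0 0 0 1;0 0 0 0 0 0 1;0 0 0 0 0 0 1" --squeeze 8

```text
time: 14.85
position: [0.6342, -0.0861, 0.1047]
tool_rot: [0.199, 0.677, -0.199, 0.68]
ft_force: [-1.2, 0.2, -0.4]
grip_width: 0.0615
```

>>> play_rows --rows "0 0 0 0 0 0 1;0 0 0 0 0 0 1;0 0 0 0 0 0 1;0 0 0 0 0 0 1;0 0 0 0 0 0 1;0 0 0 0 0 0 1;0 0 0 0 0 0 1;0 0 0 0 0 0 1"

```text
time: 15.52
position: [0.6325, -0.0859, 0.1029]
tool_rot: [0.199, 0.679, -0.199, 0.678]
ft_force: [-1.3, 0.1, 0.5]
grip_width: 0.0118
```

```bash
python3 - <<'E'
import numpy as np
a=np.radians(np.linspace(17.3,105.3,17));p=60*np.c_[np.cos(a),np.sin(a)];d=np.diff(p,axis=0)
y=np.radians(-32.7);z=np.array([np.cos(y),np.sin(y)]);t=np.array([-np.sin(y),np.cos(y)])
for q in d: print((q@t).round(1),(q@z).round(1))
E
```

```text
3.5 -4.6
3.0 -4.9
2.5 -5.2
2.0 -5.4
1.5 -5.6
1.0 -5.7
0.4 -5.7
-0.1 -5.8
-0.7 -5.7
-1.2 -5.6
-1.8 -5.5
-2.3 -5.3
-2.8 -5.0
-3.2 -4.8
-3.7 -4.4
-4.1 -4.1
```

>>> play_rows --rows "0 0 0 0 3.5 -4.6 1;0 0 0 0 3 -4.9 1;0 0 0 0 2.5 -5.2 1;0 0 0 0 2 -5.4 1;0 0 0 0 0 0 1;0 0 0 0 0 0 1"

```text
time: 16.02
position: [0.6225, -0.064, 0.1031]
tool_rot: [0.2, 0.678, -0.198, 0.679]
ft_force: [3.9, 2.7, -3.8]
grip_width: 0.0113
```

>>> play_rows --rows "0 0 0 0 1.5 -5.6 1;0 0 0 0 1 -5.7 1;0 0 0 0 0.4 -5.7 1;0 0 0 0 -0.1 -5.8 1;0 0 0 0 0 0 1;0 0 0 0 0 0 1"

```text
time: 16.52
position: [0.6033, -0.0502, 0.1033]
tool_rot: [0.2, 0.679, -0.199, 0.678]
ft_force: [1.4, 3.7, 1.2]
grip_width: 0.0118
```

>>> play_rows --rows "0 0 0 0 -0.7 -5.7 1;0 0 0 0 -1.2 -5.6 1;0 0 0 0 -1.8 -5.5 1;0 0 0 0 -2.3 -5.3 1;0 0 0 0 0 0 1;0 0 0 0 0 0 1"

```text
time: 17.02
position: [0.581, -0.0443, 0.1033]
tool_rot: [0.199, 0.679, -0.199, 0.678]
ft_force: [-0.5, 0.2, 3.9]
grip_width: 0.0118
```

>>> play_rows --rows "0 0 0 0 -2.8 -5 1;0 0 0 0 -3.2 -4.8 1;0 0 0 0 -3.7 -4.4 1;0 0 0 0 0 0 1;0 0 0 0 0 0 1"

```text
time: 17.43
position: [0.5643, -0.0451, 0.1032]
tool_rot: [0.199, 0.679, -0.199, 0.678]
ft_force: [-0.2, -0.2, 5.3]
grip_width: 0.0115
```

>>> play_rows --rows "0 0 0 0 -2 -2 1;0 0 0 0 -1.5 -1.5 1;0 0 0 0 0 0 1;0 0 0 0 0 0 1"

```text
time: 17.77
position: [0.5605, -0.046, 0.1032]
tool_rot: [0.199, 0.678, -0.199, 0.679]
ft_force: [1.1, -0.2, 5.4]
grip_width: 0.0119
```

>>> play_rows --rows "0 0 0 0 -1 -1 1;0 0 0 0 0 0 1;0 0 0 0 0 0 1"

```text
time: 18.02
position: [0.56, -0.0462, 0.1032]
tool_rot: [0.199, 0.678, -0.199, 0.679]
ft_force: [2.5, 0.5, 4.3]
grip_width: 0.0113
```

>>> play_rows --rows "0 0 0 0 0.5 0.5 0.8;0 0 0 0 0 0 0.5;0 0 0 0 0 0 0.3;0 0 0 0 0 0 0.3;0 0 0 0 0 0 0.3;0 0 0 -15 0 0 0.3;0 0 0 -30 0 0 0.3;0 0 0 -30 0 0 0.3"

```text
time: 18.68
position: [0.5582, -0.0456, 0.1774]
tool_rot: [0.199, 0.68, -0.199, 0.677]
ft_force: [0.0, -0.4, 0.4]
grip_width: 0.0556
```

>>> play_rows --rows "0 0 0 -10 30 0 0.3;0 0 0 -10 40 0 0.3;0 0 0 0 40 0 0.3;0 0 0 0 30 0 0.3;0 0 0 0 0 0 0.3;0 0 0 0 0 0 0.3"

```text
time: 19.18
position: [0.6353, 0.0733, 0.1974]
tool_rot: [0.198, 0.679, -0.198, 0.678]
ft_force: [-0.4, -1.0, -0.0]
grip_width: 0.0608
```

```bash
python3 - <<'E'
from h import *
print(readout.get_obs()["position"],readout.get_obs()["ft_force"])
a=imaging.camera("scene");b=imaging.camera("side")
r=lambda im,x,y,w,h,s:cv2.resize(im[y:y+h,x:x+w],(w*s,h*s),interpolation=cv2.INTER_CUBIC)
cv2.imwrite("pics/fin.png",np.hstack([r(a,150,140,240,230,2)[:,:400],r(b,130,110,260,230,2)[:,120:520]]))
cv2.imwrite("pics/fin.png",np.hstack([cv2.resize(a[130:370,150:390],(400,400)),cv2.resize(b[120:320,140:380],(400,333),interpolation=2)[:,:]if 0 else cv2.resize(b[100:340,140:380],(400,400))]))
E
```

```text
[0.63525154 0.07325096 0.19741977] [-0.44632309 -0.95772509 -0.01887357]
```

View pics/fin.png

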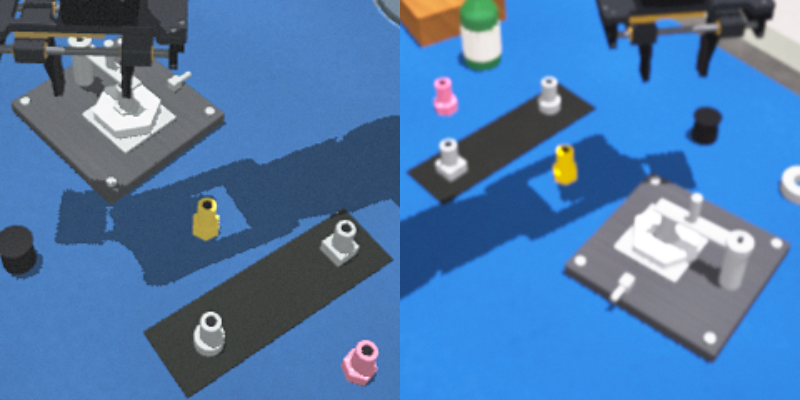

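The arm lies over the bushing in the side view, at about (690,215). The square and round bushings stand upright on the mat, and the gripper is clear of everything. I hand in.

```bash
python3 -c "
from rig import robot;print(robot.hand_in())"
```

```text
the job is handed in; nothing more can be done
None
```

The hex bushing is in the pocket and released, and the hold-down arm is swung over it to its stop. I handed the job in at about 19 s; `hand_in` reports no verdict.

- **Loading:** I gripped the bushing by its neck and turned it to the fixture's angle of about 12°. I lowered it at the pocket centre estimated from the images, and it went in on the first try, so no search over the block was needed. The highest force I read was about 10 N, on the pocket floor.
- **Home check:** after release, both outside cameras showed the top of the bushing at about 80 mm, which matches fully home. It looked upright.
- **Hold-down arm:** I gripped the pin lightly and led it round its arc until it stopped moving. By my pivot estimate that was about 1.6 rad.
- **Final picture:** the arm lies over the bushing, the square and round bushings stand upright on the mat, and the gripper is clear.

**Disagreements:**
- The two cameras differed by about 6 mm on the pocket's y position, and I used a value between them.
- The contact height implied a mat about 4 mm thick, where I had guessed 2 mm.
- I judged the other two bushings by eye only and did not measure whether they had moved.

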